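# Hook the tool-rest bracket into the bench upright

### The arm

A 6-joint arm with a two-finger parallel gripper is mounted at the origin on the work surface. World frame = base frame: x ahead of the robot, y to its left, z up, the work surface at z = 0. Lengths are in mm, angles in rad, forces in N, time in s.
With the tool pointing down it reaches from about 400 to 925 mm from the base axis. Payload 12.5 kg.
Tool frame: the origin (TCP) lies on the mounting face of the last link; the fingertips stand 190 mm ahead of it and the grasp point (between the pads) lies 171 mm ahead of it; z points along the fingers, y is the line along which they close (so a half turn about z gives the same grasp; the last joint's range is limited). The gripper opens to 95 mm and grips with 3 to 60 N. Pads are 20 mm wide; open, the fingers measure 119 mm over their backs; the gripper's body (75 mm by 180 mm) begins 59 mm behind the grasp point.
Start: joints at [-1.246, 0.491, 1.559, -0, 1.092, -0.106], TCP at [261.017, -567.886, 404.761] pointing down, gripper open.
Joint ranges: [-3.1, 3.1], [-0.84, 2.19], [0.05, 2.79], [-1.13, 4.28], [0.06, 2.93], [-2.69, 2.69]. Speed limits (rad/s): [2.22, 2.22, 2.79, 3.14, 3.14, 3.14].

### API

Orientations are given as [roll, pitch, yaw] about the fixed x, y, z axes, in that order (R = Rz(yaw) Ry(pitch) Rx(roll)).
In Python, from cell import env gives the robot as it stands.
- The arm moves only by the tool carry_out, never from a script. Its argument "series" is a list of rows, each a list of 5 numbers: the shift along the tool's x, y, z in m, then the turn about the tool's z in degrees, then the opening, from 0 (shut) to 1 (fully open). A call has 1 to 20 rows; each row is the pose to reach, as a shift and turn from the pose commanded when the call began, along the tool's axes at that moment; what a row does not reach only later rows make up. A row lasts 1/8 s, in which the tool goes at most 62.5 mm and 10.7 degrees, less where a joint would pass 70% of its speed; a pose out of reach is approached as far as the arm can. A call with a gripper value outside its range is refused whole. The fingers move at their own pace and stop on an object; the grip force is fixed at half the most. Time passes only in rows, so rows that repeat a pose let the fingers close. It gives the time, the measured TCP pose, the force, the opening and the grip force at its end, in the units of the state.
- env.state(): the state, without advancing time (a new reading comes with each control period).
- env.read_camera(name): name is "scene" or "top" or "wrist"; returns (picture, depth): 480x640x3 uint8, red, green, blue; 480x640 float32, mm along the optical axis (not along the pixel's ray), 0 where there is no reading.
- env.get_calibration(name): a dict with "intrinsics" (3x3 intrinsics, pixels), "cam_to_world" (4x4, takes a point from camera to world coordinates); the wrist camera has in their place "T_tool_cam" (4x4, takes a point from camera to tool coordinates, whose origin is the TCP and whose axes are the flange's). Camera axes: x right, y up, looking along -z (the intrinsics and any distortion apply to the point x, -y, -z); pixel columns grow to the right and rows downward; lengths in mm; the calibration is good to about 2 mm. A picture is of the moment at which its call begins: read the wrist's pose just before it. get_calibration takes no time and is no camera call.
- env.job_done(): hands the job in; it is judged then, once.
The state is a dict: "t": time; "joints": joint angles; "qvel": joint speeds; "tau": joint torques, N m; "eef_pos": TCP position; "tcp_rot": TCP orientation; "ft_force": force on the tool from outside, world axes, zero at the start; "moment": the same for the moment, N m; "opening": opening from 0.0 (shut) to 1.0 (fully open); "grip_force": force on a finger pad.
Only numpy, scipy, OpenCV 4.12 (cv2) and the standard library are available. Lean on these libraries where they do the work, as an engineer would, in place of code of your own. Each camera call takes 0.05 s, during which the arm holds its last target. There are 200 camera calls.

### The job

Fit the loose steel tool-rest bracket on the blue upright: press its two hook tabs into the upper two slots of the steel strip until the back plate lies against the strip, then push it down until it is fully home and the sprung catch snaps out through the window in its back plate. Do it gently, feeling for the slots: the bracket must never bear on the upright with more than 30 N. Leave the tools on the bench where they are, and let go of the bracket.

Things in the scene. Friction and masses are not known exactly. Their poses are not given: they have to be found in the camera images.
- bracket: Loose L-shaped steel tool-rest bracket, 0.3 to 0.55 kg, standing on the bench as it will hang. Origin: rear (mating) face of its back plate, middle of the lower edge; x points out of that face, the way the tabs point; z up. Back plate 40 wide (y), 112 high, 4 thick (x -4 to 0), with a window for the catch at y -7 to 7, z 66.5 to 77.5. A fitted bracket's axes are parallel to the upright's.
- grip (a point): Middle of the bracket's arm, a good place to grasp, at x -75, z 14 of the bracket. The arm is a plain bar 22 wide (y), 28 high (z 0 to 28), from x -4 to -124, with a stop lip up to z 46 at its free end (x -124 to -116).
- upper_tab (a point): Tip of the bracket's upper hook tab, at x 11, z 89 of the bracket. A tab is 6 wide (y); its neck (x 0 to 6, 9 high) ends in a lip (x 6 to 11) that hangs 11 below the neck's underside. The upper tab spans z 79 to 99 of the bracket, neck underside at z 90.
- lower_tab (a point): Tip of the lower hook tab, alike, at x 11, z 29 of the bracket: it spans z 19 to 39, neck underside at z 30.
- upright: Fixed blue upright on a foot plate, 64 wide, 232 high, open at the rear, with a bare steel slotted strip 4 thick. Origin: on the bench below the middle of the strip's front face (plane x = 0); x points into the upright, z up. Contact of bracket and upright over 30 N fails. Where there is no slot, tab tips meet the strip with the bracket's origin at x -11.
- slots (a point): Nominal middle between the upper two slots: on the strip's front face, z 157 of the upright. Three slots, 10 wide (y -5 to 5), 24 high, nominally z 55-79, 115-139, 175-199. But the strip is clamped s = -6 to +6 mm off nominal in height (unknown, does not move). Tabs enter with the bracket's origin at z 96+s to 100+s of the upright; fully home, necks on the slots' lower edges, it is at z 85+s.
- catch (a joint): Brass sprung catch, 10 wide, 8 high, midway between the upper two slots of the strip, shifted with it. 0 = out, 5 mm proud of the strip; 0.005 = pressed flush. Takes 5 N to start, 7.5 N when flush. The back plate presses it in as the tabs enter; when the bracket is fully home it snaps out again through the plate's window.
- mallet: White round-headed mason's mallet standing on its head, 110 across, 222 high, loose; origin at the middle of its underside, z up. Leave alone.
- hammer: Club hammer standing on its steel head (110 x 45 x 45), wooden handle up to 225, loose; origin under the head's middle, x along the head. Leave alone.
- chisel_a: Wide stone chisel lying down, 212 long, 19 high, blade 32 wide towards its +x; loose, origin about the middle of its length at bench level. Leave alone.
- chisel_b: Narrow stone chisel lying down, 212 long, 19 high, blade 16 wide towards its +x; loose, origin about the middle of its length at bench level. Leave alone.
- square: Flat aluminium set square 4 thick lying on the bench, long leg 200 along its x and short leg 135 along its y, from the outer corner at the origin; loose. Leave alone.
Mind the look-alikes: they are no part of the job. Of the things like the bracket, leave any that is pink; of the rest the larger one is meant.

How it is judged:
By the outcome, as a careful person would: the job done as asked, in the order asked, and still so for the second after the job is handed in, with the robot touching nothing.
It also fails if it takes over 72 s, if anything falls off the work surface, if the arm or the gripper's body presses on something with over 40 N, if the wrist force passes 120 N, or if a joint passes its speed limit or range.

## Working session

There is one attempt and no reset: what is moved stays moved. The work goes in short steps, Python scripts to look and compute and a tool call to move; the robot and the scene stay as the last step left them, time stands still between calls to the robot, and variables do not carry over. Pictures are saved under pics/ and viewed, at most 10 in all, crops included, and the job is handed in when it is done.

Besides the shell and the picture viewer there is one more tool, called after "Call:" by a JSON object that holds its "api" and its "payload", one argument or row to a line. carry_out: Moves the arm, as the interface text tells. Its arguments: {"type":"object","properties":{"series":{"type":"array","items":{"type":"array","items":{"type":"number"}}}},"required":["series"]}

```bash
mkdir -p pics; ls
cat > h.py <<'E'
import numpy as np, cv2
from cell import env
def snap(cam,name):
    s=env.state(); p,d=env.read_camera(cam); cv2.imwrite(f'pics/{name}.png',p[:,:,::-1]); np.savez(f'pics/{name}.npz',d=d,p=p,pos=s['eef_pos'],rot=s['tcp_rot']); return p,d
def pts(cam,name):
    z=np.load(f'pics/{name}.npz'); d=z['d']; c=env.get_calibration(cam); K=np.array(c['intrinsics'])
    v,u=np.mgrid[0:480,0:640]
    P=np.stack([(u-K[0,2])/K[0,0]*d,-(v-K[1,2])/K[1,1]*d,-d,np.ones_like(d)],-1)
    if cam=='wrist':
        from scipy.spatial.transform import Rotation as R
        T=np.eye(4); T[:3,:3]=R.from_euler('xyz',z['rot']).as_matrix(); T[:3,3]=z['pos']; T=T@np.array(c['T_tool_cam'])
    else: T=np.array(c['cam_to_world'])
    return (P@T.T)[...,:3]
E
python3 - <<'E'
from h import *
print(env.state()); print(env.get_calibration('wrist')); print(env.get_calibration('scene'));print(env.get_calibration('top'))
snap('scene','s0');snap('top','t0')
E
```

```text
pics
{'t': 0.0, 'joints': array([-1.24561417e+00,  4.91568314e-01,  1.55946136e+00,  5.89778943e-06,
        1.09163450e+00, -1.05631482e-01]), 'qvel': array([-0.00035306,  0.00140252,  0.00072274, -0.00049019,  0.00048305,
        0.0001671 ]), 'tau': array([-2.65246243e-03, -6.12657952e+01, -2.58187222e+01,  6.91902498e-02,
        4.81892901e-02, -1.14704967e-04]), 'eef_pos': array([ 261.00007536, -567.86185282,  404.15208005]), 'tcp_rot': array([-3.14052765e+00, -1.18177747e-04,  4.30810850e-01]), 'ft_force': array([-0.6422519 ,  0.09369476,  0.72866014]), 'moment': array([-0.01789304, -0.07730268,  0.00969987]), 'grip_force': 0.0, 'opening': 0.9994151340852686}
{'intrinsics': array([[362.47150016,   0.        , 326.67952658],
       [  0.        , 362.47150016, 242.89653382],
       [  0.        ,   0.        ,   1.        ]]), 'T_tool_cam': array([[ 7.17358428e-04,  9.71154546e-01,  2.38449854e-01,
         6.54193156e+01],
       [ 9.99999568e-01, -8.37480870e-04,  4.02454584e-04,
        -5.56806308e-01],
       [ 5.90542790e-04,  2.38449462e-01, -9.71154728e-01,
         1.8
[... 456 characters left out ...]

       [ 3.13182069e-03,  7.91534634e-01,  6.11116286e-01,
         7.33754091e+02],
       [ 0.00000000e+00,  0.00000000e+00,  0.00000000e+00,
         1.00000000e+00]])}
{'intrinsics': array([[496.37272536,   0.        , 322.90175784],
       [  0.        , 496.37272536, 239.85044638],
       [  0.        ,   0.        ,   1.        ]]), 'cam_to_world': array([[-7.15953235e-03,  9.93938978e-01, -1.09699813e-01,
         4.95153682e+02],
       [-9.99826801e-01, -8.99987250e-03, -1.62901986e-02,
         8.12690356e+01],
       [-1.71787477e-02,  1.09564183e-01,  9.93831264e-01,
         1.15299371e+03],
       [ 0.00000000e+00,  0.00000000e+00,  0.00000000e+00,
         1.00000000e+00]])}
```

View pics/s0.png

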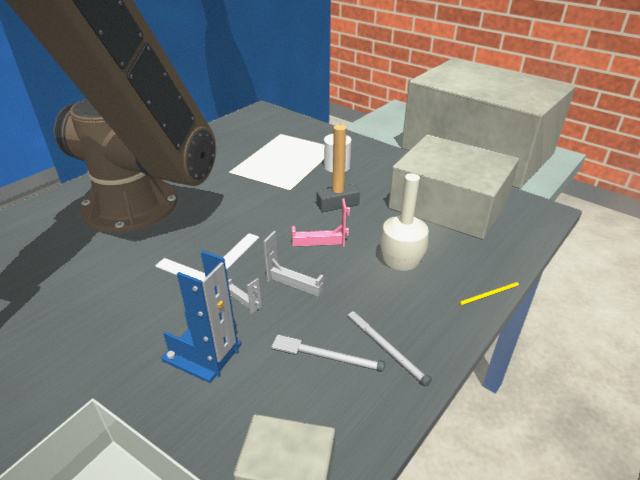

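View pics/t0.png

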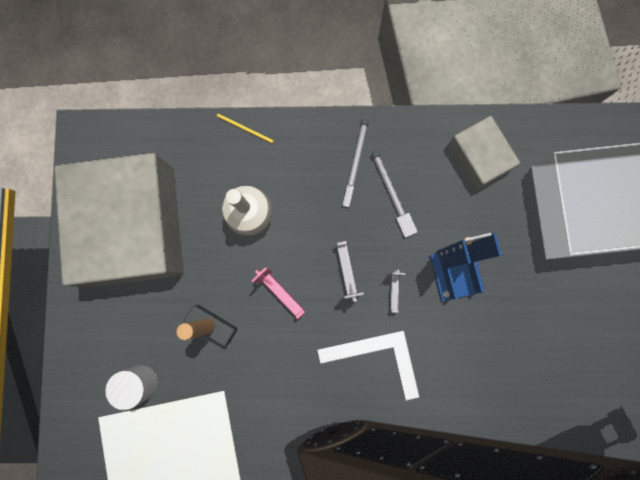

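The top view shows the large silver bracket at about (346,271), with its back plate at (354,296). The pink one is at (280,292), the small silver look-alike at (395,290) and the upright at (457,268). In the scene view the strip with its brass catch is at about (218,310), facing +y.

```bash
cat > m.py <<'E'
from h import *
P=pts('top','t0'); S=pts('scene','s0')
for n,(u,v) in dict(arm0=(342,245),arm=(346,268),plate=(353,296),pl2=(360,295),sm=(395,290)).items(): print('top',n,P[v,u].round(1))
for n,(u,v) in dict(end=(320,290),arm=(295,278),platetop=(270,236),catch=(220,304),strip=(215,280),striplow=(225,350)).items(): print('scene',n,S[v,u].round(1))
# crop enlarge
p=np.load('pics/s0.npz')['p'][:,:,::-1]
cv2.imwrite('pics/s0c.png',cv2.resize(p[225:385,155:335],None,fx=4.4,fy=3.7,interpolation=cv2.INTER_CUBIC)[:600,:800])
def blob(Q,c,r,zlo,zhi):
    m=(np.hypot(Q[...,0]-c[0],Q[...,1]-c[1])<r)&(Q[...,2]>zlo)&(Q[...,2]<zhi); return Q[m]
E
python3 m.py
```

```text
top arm0 [607.1  56.3  28. ]
top arm [554.9  47.8  24.7]
top plate [491.8  35.8  94.6]
top pl2 [493.7  15.6   1.7]
top sm [504.4 -62.9  18.8]
scene end [616.2  56.   14.6]
scene arm [558.3  41.9  25.3]
scene platetop [497.2  35.8 112.3]
scene catch [ 610.5 -193.4  162.1]
scene strip [ 602.9 -189.8  207.8]
scene striplow [ 606.6 -196.8   48.1]
```

View pics/s0c.png

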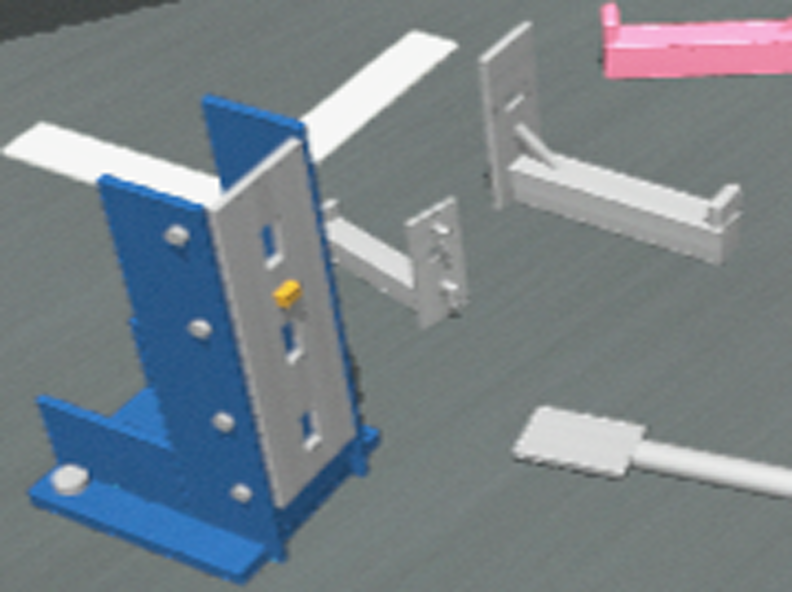

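The crop shows the strip's three slots at (272,243), (291,340) and (311,428), with the brass catch at (287,293). The bracket's back plate is at (508,115), and its arm runs to the right.

```bash
cat > m2.py <<'E'
from h import *
from m import blob
P=pts('top','t0'); S=pts('scene','s0')
im=np.load('pics/s0.npz')['p'].astype(int)
# strip plane
m=(np.linalg.norm(S-np.array([605,-193,120]),axis=2)<130)&(im.max(2)-im.min(2)<30)&(S[...,2]>40)&(S[...,2]<225)
Q=S[m]
for _ in range(8):
    A=np.c_[Q[:,0],np.ones(len(Q))]; c=np.linalg.lstsq(A,Q[:,1],rcond=None)[0]; r=Q[:,1]-A@c; Q=Q[abs(r)<max(3,1.5*r.std())]
n=np.array([c[0],-1]);n/=np.linalg.norm(n)  # into upright: -y
print('strip n',n,'yaw',np.degrees(np.arctan2(n[1],n[0])),len(Q),r.std())
t=np.array([-n[1],n[0]]); ext=Q[:,:2]@t; print('t ext',ext.min(),ext.max(),np.percentile(ext,[1,99]),'plane d',np.median(Q[:,:2]@n), 'z',Q[:,2].min(),Q[:,2].max())
mid=(np.percentile(ext,.5)+np.percentile(ext,99.5))/2; O=n*np.median(Q[:,:2]@n)+t*mid; print('origin',O)
# catch: yellow
y=(im[...,0]>180)&(im[...,1]>120)&(im[...,2]<90)&(np.linalg.norm(S-np.array([605,-193,160]),axis=2)<40)
C=S[y]; print('catch',C.round(1).tolist())
print('catch rel n,t,z',np.c_[(C[:,:2]-O)@n,(C[:,:2]-O)@t,C[:,2]].round(1).tolist())
# bracket arm
for nm,X in(('top',P),('scene',S)):
    q=blob(X,(550,46),75,22,31); q=q[q[:,0]>505]; (vx,vy,x0,y0)=cv2.fitLine(q[:,:2].astype(np.float32),cv2.DIST_HUBER,0,.01,.01).ravel()
    print(nm,'arm',len(q),'yaw of -(dir)',np.degrees(np.arctan2(-vy*np.sign(vx),-abs(vx))),(x0,y0),np.median(q[:,2]), q[:,0].min(),q[:,0].max())
    q=blob(X,(492,35),35,45,120); print('plate',q.min(0),q.max(0),np.median(q,0))
    (vx,vy,x0,y0)=cv2.fitLine(q[:,:2].astype(np.float32),cv2.DIST_HUBER,0,.01,.01).ravel();print(np.degrees(np.arctan2(vy,vx)),x0,y0)
    q=blob(X,(610,57),25,32,60); print('lip',len(q),q.mean(0) if len(q) else'')
E
python3 m2.py
```

```text
top arm0 [607.1  56.3  28. ]
top arm [554.9  47.8  24.7]
top plate [491.8  35.8  94.6]
top pl2 [493.7  15.6   1.7]
top sm [504.4 -62.9  18.8]
scene end [616.2  56.   14.6]
scene arm [558.3  41.9  25.3]
scene platetop [497.2  35.8 112.3]
scene catch [ 610.5 -193.4  162.1]
scene strip [ 602.9 -189.8  207.8]
scene striplow [ 606.6 -196.8   48.1]
strip n [-0.9722158  -0.23408639] yaw -166.46222554290634 1045 1.5696116592179115
t ext 296.02394416918173 356.67872154443177 [297.87975176 353.5916318 ] plane d -543.2865964253663 z 40.616356286732525 224.72597486876742
origin [ 604.55414712 -189.97473088]
catch [[604.3, -188.1, 161.0], [606.0, -187.4, 161.5], [603.6, -189.9, 159.6], [607.0, -190.4, 162.1], [606.6, -188.1, 160.1], [608.6, -187.6, 161.0], [605.9, -193.7, 161.7], [606.4, -192.2, 160.9], [607.9, -191.3, 161.1], [609.3, -190.3, 161.2], [608.3, -195.7, 162.4], [609.3, -194.5, 162.2], [610.5, -193.4, 162.1], [607.7, -195.7, 159.8], [610.3, -195.5, 161.3], [608.6, -196.6, 158.8], [609.2, -195.1, 158.0]]
catch rel n,t,z [[-0.2, -1.8, 161.0], [-2.0, -2.1, 161.5], [0.9, -0.3, 159.6], [-2
[... 270 characters left out ...]
 158.0]]
top arm 400 yaw of -(dir) -168.64084 (np.float32(560.73236), np.float32(48.88266)) 27.616160733877336 505.0456949349638 609.0679089783096
plate [483.45649545  17.72233831  45.38506145] [507.1499946   55.24485375 116.85429447] [494.02137246  36.05404283 109.50729126]
-77.760315 494.70132 36.2603
lip 40 [608.95833034  59.33320058  44.43976441]
scene arm 403 yaw of -(dir) -168.36261 (np.float32(560.38983), np.float32(45.095074)) 27.167169145073217 505.4239190100725 618.0263804292784
plate [489.96800956  13.31176377  45.19805399] [506.25040344  56.81132868 114.24574386] [498.03341062  34.47315554  81.52307113]
-79.189735 497.9859 34.520252
lip 60 [613.76306238  56.93775154  41.10689315]
```

Call:
{"api": "carry_out", "payload": {
  "series": [
    [0,0,-0.06,0,1],
    [0.02,-0.005,-0.1,1,1],
    [0.08,-0.023,-0.1,3,1],
    [0.14,-0.04,-0.1,5,1],
    [0.2,-0.058,-0.1,7,1],
    [0.26,-0.075,-0.1,9,1],
    [0.32,-0.092,-0.1,11,1],
    [0.38,-0.11,-0.1,12,1],
    [0.44,-0.127,-0.1,13,1],
    [0.5,-0.144,-0.1,13,1],
    [0.56,-0.162,-0.1,13,1],
    [0.603,-0.174,-0.1,13,1],
    [0.603,-0.174,-0.05,13,1],
    [0.603,-0.174,0,13,1],
    [0.603,-0.174,0.042,13,1],
    [0.603,-0.174,0.042,13,1],
    [0.603,-0.174,0.042,13,1]
  ]
}}

```text
t: 2.22
eef_pos: [736.6, -158.1, 364.6]
tcp_rot: [3.141, -0.002, 0.204]
ft_force: [-0.5, 0.7, 1.5]
opening: 1.0
grip_force: 0.0
```

Run:
```python
from h import *
print(env.state()['eef_pos'],env.state()['tcp_rot'],env.state()['t'])
snap('wrist','w1')
```

```text
[ 736.61104721 -158.09123405  364.57570591] [ 3.14052007e+00 -1.80188699e-03  2.03890345e-01] 2.225
```

View pics/w1.png

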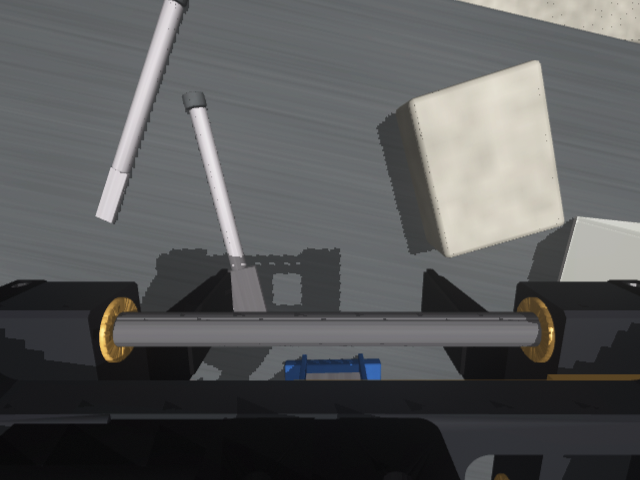

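The gripper hides the strip here: only the upright's top shows, at (332,368). I'll turn a quarter turn and look at the strip from the side of the picture.

Call:
{"api": "carry_out", "payload": {
  "series": [
    [0.005,-0.005,-0.04,10,1],
    [0.0185,-0.0176,-0.085,20,1],
    [0.0185,-0.0176,-0.085,30,1],
    [0.0185,-0.0176,-0.085,40,1],
    [0.0185,-0.0176,-0.085,50,1],
    [0.0185,-0.0176,-0.085,60,1],
    [0.0185,-0.0176,-0.085,70,1],
    [0.0185,-0.0176,-0.085,80,1],
    [0.0185,-0.0176,-0.085,90,1],
    [0.0185,-0.0176,-0.085,90,1],
    [0.0185,-0.0176,-0.085,90,1]
  ]
}}

```text
t: 3.65
eef_pos: [750.6, -137.0, 449.0]
tcp_rot: [-3.14, -0.001, -1.364]
ft_force: [0.5, 0.7, -0.2]
opening: 0.997
grip_force: 0.0
```

Run:
```python
from h import *
p,d=snap('wrist','w2')
cv2.imwrite('pics/w2c.png',p[:,:,::-1])
```

```text
(no output)
```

View pics/w2.png

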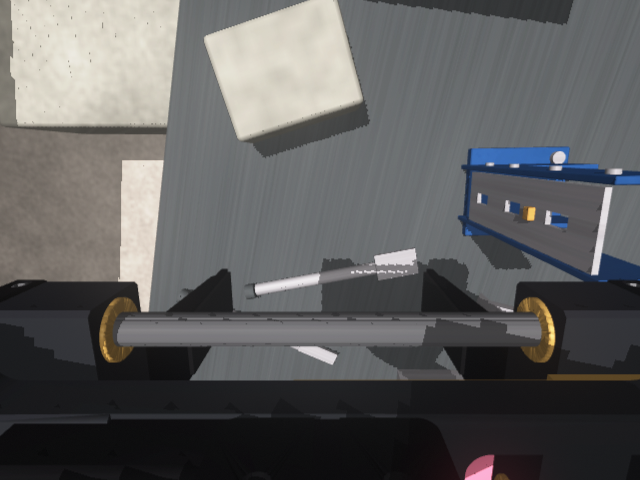

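The strip shows at right, with its slots at about (482,199), (511,207) and (557,219), the catch at (529,213) and the top edge at (604,230). Next I fit the strip's plane and rectify it.

```bash
cat > m3.py <<'E'
from h import *
from scipy.spatial.transform import Rotation as R
P=pts('wrist','w2'); f=np.load('pics/w2.npz'); im=f['p']; hsv=cv2.cvtColor(im,cv2.COLOR_RGB2HSV)
poly=np.array([[474,180],[600,196],[590,262],[472,222]]); M=np.zeros((480,640),np.uint8); cv2.fillPoly(M,[poly],1)
m=(M>0)&(hsv[...,1]<70); Q=P[m]
for _ in range(8):
    c=Q.mean(0); n=np.linalg.svd(Q-c,full_matrices=False)[2][2]; r=(Q-c)@n; Q=Q[abs(r)<2.5*max(r.std(),.5)]
n*=np.sign(-n[0]); print('normal into upright',n,'yaw',np.degrees(np.arctan2(n[1],n[0])),len(Q),r.std(),c)
nh=np.array([n[0],n[1],0]);nh/=np.linalg.norm(nh); t=np.array([-nh[1],nh[0],0])
# rectify: grid t,z on vertical plane through c
K=np.array(env.get_calibration('wrist')['intrinsics']);T=np.eye(4);T[:3,:3]=R.from_euler('xyz',f['rot']).as_matrix();T[:3,3]=f['pos'];T=T@np.array(env.get_calibration('wrist')['T_tool_cam'])
s=3; tt,zz=np.meshgrid(np.arange(-45,45,1/s),np.arange(240,30,-1/s))
zt=zz-c[2]; X=c+tt[...,None]*t+zt[...,None]*np.array([0,0,1])-((zt*n[2])/(n@nh))[...,None]*nh
q=(X-T[:3,3])@T[:3,:3]; u=K[0,0]*q[...,0]/-q[...,2]+K[0,2]; v=-K[1,1]*q[...,1]/-q[...,2]+K[1,2]
w=cv2.remap(im,u.astype(np.float32),v.astype(np.float32),cv2.INTER_CUBIC)
for z in range(40,240,20): cv2.putText(w,str(z),(0,int((240-z)*s)),0,.35,(255,0,0),1); cv2.line(w,(28,int((240-z)*s)),(40,int((240-z)*s)),(255,0,0),1)
for k in range(-40,45,10): cv2.line(w,((k+45)*s,0),((k+45)*s,8 if k else 20),(255,0,0),1)
cv2.imwrite('pics/rect.png',w[:600,:,::-1]); print('c',c)
b=P[(np.abs(np.arange(480)-100)[:,None]<40)&(np.abs(np.arange(640)-430)[None]<20)]; print('bench z',np.median(b,0))
E
python3 m3.py
```

```text
normal into upright [-9.74718182e-01 -2.23437420e-01  4.30415033e-04] yaw -167.08898895295113 6135 0.3995895830193997 [ 603.23386707 -190.50835106  162.76133296]
c [ 603.23386707 -190.50835106  162.76133296]
bench z [ 663.19841317 -282.69186864    1.86973177]
```

View pics/rect.png

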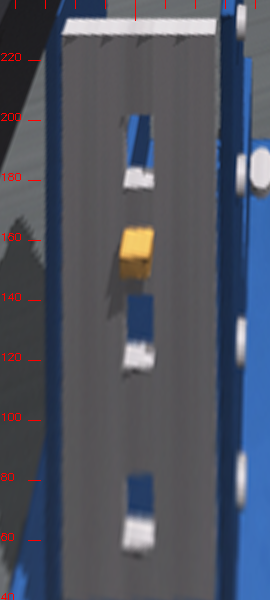

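The rectified strip is 10 wide at each slot, with the slots centred near column 139. Their edges are at rows 115/188, 295/367 and 474/550, so s is about +2 mm. Next I look at the bracket on the way to it.

Call:
{"api": "carry_out", "payload": {
  "series": [
    [-0.05,0.026,0,0,1],
    [-0.105,0.055,0,0,1],
    [-0.16,0.084,0,0,1],
    [-0.215,0.112,0,0,1],
    [-0.272,0.142,0,0,1],
    [-0.272,0.142,0,0,1],
    [-0.272,0.142,0,0,1]
  ]
}}

```text
t: 4.58
eef_pos: [544.0, -8.6, 439.2]
tcp_rot: [-3.108, 0.06, -1.296]
ft_force: [0.2, 0.1, -0.3]
opening: 1.0
grip_force: 0.0
```

```bash
cat > m4.py <<'E'
from h import *
print(env.state()['eef_pos'],env.state()['tcp_rot'],env.state()['t'])
snap('wrist','w3'); P=pts('wrist','w3')
def near(c,r,lo,hi): 
    m=(np.hypot(P[...,0]-c[0],P[...,1]-c[1])<r)&(P[...,2]>lo)&(P[...,2]<hi); return P[m]
q=near((560,46),80,24,33); q=q[(q[:,0]>505)&(q[:,0]<605)]
r=cv2.minAreaRect(q[:,:2].astype(np.float32)); print('arm top rect',r,np.median(q[:,2]),len(q))
vx,vy,x0,y0=cv2.fitLine(q[:,:2].astype(np.float32),cv2.DIST_L2,0,.01,.01).ravel(); print('yaw',np.degrees(np.arctan2(vy,vx)),x0,y0)
for nm,(c,lo,hi) in dict(plate=((494,34),105,122),lip=((611,58),40,55)).items():
    q=near(c,35,lo,hi); print(nm,len(q),cv2.minAreaRect(q[:,:2].astype(np.float32)) if len(q)>3 else '',q.mean(0))
E
python3 m4.py
```

```text
[544.02272372  -8.64798074 439.1929274 ] [-3.10800445  0.06033079 -1.29584042] 4.575
arm top rect ((554.5940551757812, 47.87066650390625), (105.34207153320312, 22.80512046813965), 11.381113052368164) 29.608457897452126 1731
yaw 12.516994 556.3757 47.0489
plate 254 ((494.4830017089844, 35.680702209472656), (4.3853254318237305, 40.40448760986328), 11.003090858459473) [495.03179924  34.43576739 112.84943072]
lip 165 ((609.8463745117188, 58.928646087646484), (8.231348991394043, 22.20935821533203), 9.79839038848877) [609.37006592  58.31363675  46.60216479]
```

View pics/w3.png

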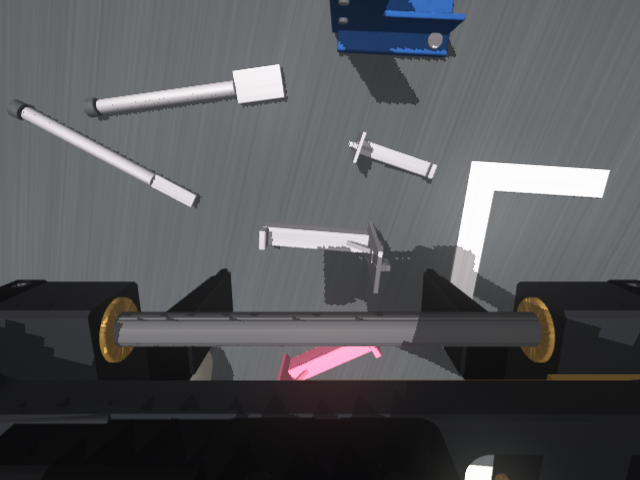

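The bracket lies at (320,240), with its plate at (378,258). The arm stopped short because the wrist is near a range limit at this yaw, so I turn back first.

Call:
{"api": "carry_out", "payload": {
  "series": [
    [0,0,0,-10,1],
    [0,0,0,-20,1],
    [0,0,0,-30,1],
    [0,0,0,-40,1],
    [0,0,0,-50,1],
    [0,0,0,-60,1],
    [0,0,0,-70,1],
    [0,0,0,-80,1],
    [0,0,0,-90,1],
    [0,0,0,-90,1],
    [0,0,0,-90,1]
  ]
}}

```text
t: 6.0
eef_pos: [545.1, -9.1, 438.6]
tcp_rot: [-3.081, -0.032, 0.268]
ft_force: [-0.1, 0.0, -0.1]
opening: 1.0
grip_force: 0.0
```

```bash
python3 -c "
from h import *
s=env.state();print(s['eef_pos'],s['tcp_rot'],s['joints'],s['t'])"
```

```text
[545.09557149  -9.14573754 438.59556986] [-3.08093395 -0.03238468  0.26779589] [-0.14831042  0.34124349  1.71384021  0.0776488   1.08268968  1.11741038] 6.0
```

The clipping left the tool tilted by about 4 degrees, with joint 4 at 0.078. Pushing joint 6 slightly past its opposite limit should give the mirror-image tilt and cancel it.

Call:
{"api": "carry_out", "payload": {
  "series": [
    [0,0,0,-10.5,1],
    [0,0,0,-21,1],
    [0,0,0,-31.5,1],
    [0,0,0,-42,1],
    [0,0,0,-52.5,1],
    [0,0,0,-63,1],
    [0,0,0,-73.5,1],
    [0,0,0,-84,1],
    [0,0,0,-94.5,1],
    [0,0,0,-105,1],
    [0,0,0,-115.5,1],
    [0,0,0,-126,1],
    [0,0,0,-136.5,1],
    [0,0,0,-147,1],
    [0,0,0,-157.5,1],
    [0,0,0,-168,1],
    [0,0,0,-178.5,1],
    [0,0,0,-189,1],
    [0,0,0,-199.5,1],
    [0,0,0,-210,1]
  ]
}}

```text
t: 8.5
eef_pos: [544.9, -9.1, 438.7]
tcp_rot: [3.106, 0.059, -2.344]
ft_force: [-0.5, 0.2, 0.6]
opening: 1.0
grip_force: 0.0
```

Call:
{"api": "carry_out", "payload": {
  "series": [
    [0,0,0,-10,1],
    [0,0,0,-18,1],
    [0,0,0,-18,1],
    [0,0,0,-18,1]
  ]
}}

```text
t: 9.0
eef_pos: [547.4, 37.5, 439.7]
tcp_rot: [-3.136, 0.017, -2.089]
ft_force: [-0.3, -0.7, 0.2]
opening: 1.003
grip_force: 0.0
```

```bash
cat > st.py <<'E'
from h import *
s=env.state();print(s['t'],s['eef_pos'].round(2),s['tcp_rot'].round(4),s['joints'].round(4),s['ft_force'].round(2),s['moment'].round(2),s['opening'],s['grip_force'])
E
python3 st.py
```

```text
9.0 [547.42  37.49 439.7 ] [-3.1358  0.0165 -2.0894] [-0.0538  0.3452  1.7039  0.0138  1.0799 -2.6832] [-0.27 -0.75  0.15] [ 0.18 -0.09  0.01] 1.003332817204153 0.0
```

Call:
{"api": "carry_out", "payload": {
  "series": [
    [0,0,0,-2.2,1],
    [0,0,0,-2.2,1],
    [0,0,0,-2.2,1]
  ]
}}

```text
t: 9.38
eef_pos: [547.7, 47.5, 439.7]
tcp_rot: [-3.13, 0.006, -2.062]
ft_force: [-0.4, 0.1, -0.7]
opening: 1.004
grip_force: 0.0
```

```bash
python3 st.py
```

```text
9.375 [547.67  47.45 439.74] [-3.1299  0.0055 -2.0615] [-3.3700e-02  3.4680e-01  1.7013e+00 -3.0000e-04  1.0806e+00 -2.6844e+00] [-0.44  0.14 -0.74] [ 0.16 -0.04  0.06] 1.0042259380352951 0.0
```

Call:
{"api": "carry_out", "payload": {
  "series": [
    [0,0,0,10.5,1],
    [0,0,0,21,1],
    [0,0,0,31.5,1],
    [0,0,0,42,1],
    [0,0,0,52.5,1],
    [0,0,0,63,1],
    [0,0,0,73.5,1],
    [0,0,0,84,1],
    [0,0,0,94.5,1],
    [0,0,0,105,1],
    [0,0,0,115.5,1],
    [0,0,0,126,1],
    [0,0,0,136.5,1],
    [0,0,0,147,1],
    [0,0,0,157.5,1],
    [0,0,0,168,1],
    [0,0,0,178.5,1],
    [0,0,0,189,1],
    [0,0,0,199.5,1],
    [0,0,0,210,1]
  ]
}}

```text
t: 11.88
eef_pos: [547.7, 47.4, 439.8]
tcp_rot: [3.134, -0.011, 0.55]
ft_force: [-0.3, 0.6, -0.6]
opening: 1.002
grip_force: 0.0
```

Call:
{"api": "carry_out", "payload": {
  "series": [
    [0,0,0,10,1],
    [0,0,0,20.5,1],
    [0,0,0,20.5,1],
    [0,0,0,20.5,1]
  ]
}}

```text
t: 12.38
eef_pos: [547.7, 47.5, 439.7]
tcp_rot: [3.138, -0.013, 0.203]
ft_force: [-0.0, -0.3, 0.2]
opening: 1.0
grip_force: 0.0
```

```bash
cat > go.py <<'E'
import sys
from h import *
from scipy.spatial.transform import Rotation as R
# go.py x y z yawdeg (grasp point target, world mm): shift in tool axes
s=env.state(); M=R.from_euler('xyz',s['tcp_rot']).as_matrix(); g=s['eef_pos']+171*M[:,2]
x,y,z,yaw=map(float,sys.argv[1:5])
print('t',s['t'],'grasp',g.round(1),'yaw',np.degrees(s['tcp_rot'][2]).round(2),'rot',s['tcp_rot'].round(4),'J',s['joints'].round(3))
print('shift m',(M.T@(np.array([x,y,z])-g)/1000).round(4),'turn',round(np.degrees(s['tcp_rot'][2])-yaw,2),'F',s['ft_force'].round(1),'Mo',s['moment'].round(2),'op',s['opening'],'up per unit: tool axes of world z',M.T[:,2].round(4))
E
python3 go.py 565.7 49.9 22 11.4
```

```text
t 12.375 grasp [549.9  47.3 268.8] yaw 11.63 rot [ 3.1383 -0.0125  0.2029] J [-0.034  0.347  1.701 -0.     1.081  1.334]
shift m [ 1.290e-02 -1.000e-04  2.469e-01] turn 0.23 F [-0.  -0.3  0.2] Mo [-0.07 -0.    0.01] op 1.0000711636478368 up per unit: tool axes of world z [ 0.0125  0.0033 -0.9999]
```

Call:
{"api": "carry_out", "payload": {
  "series": [
    [0.006,0,0.05,0.2,1],
    [0.0129,0,0.1,0.2,1],
    [0.0129,0,0.15,0.2,1],
    [0.0129,0,0.2,0.2,1],
    [0.0129,0,0.235,0.2,1],
    [0.0129,0,0.246,0.2,1],
    [0.0129,0,0.246,0.2,1],
    [0.0129,0,0.246,0.2,0.4],
    [0.0129,0,0.246,0.2,0.2],
    [0.0129,0,0.246,0.2,0],
    [0.0129,0,0.246,0.2,0],
    [0.0129,0,0.246,0.2,0],
    [0.0129,0,0.246,0.2,0],
    [0.0129,0,0.246,0.2,0]
  ]
}}

```text
t: 14.12
eef_pos: [563.5, 50.0, 193.9]
tcp_rot: [3.138, -0.012, 0.196]
ft_force: [-0.4, -0.5, -0.3]
opening: 0.32
grip_force: 0.0
```

```bash
python3 go.py 565.7 49.9 22 11.4
```

```text
t 14.125 grasp [565.7  49.9  22.9] yaw 11.21 rot [ 3.1384 -0.0125  0.1957] J [-2.800e-02  6.990e-01  1.879e+00 -1.000e-03  5.510e-01  1.347e+00]
shift m [ 0.     -0.      0.0009] turn -0.19 F [-0.4 -0.5 -0.3] Mo [0.   0.01 0.05] op 0.32025475914156887 up per unit: tool axes of world z [ 0.0125  0.0032 -0.9999]
```

Call:
{"api": "carry_out", "payload": {
  "series": [
    [0,0,0,0,0],
    [0,0,0,0,0],
    [0,0,0,0,0],
    [0,0,0,0,0],
    [0,0,-0.01,0,0],
    [0.01,0,-0.05,0,0],
    [0.03,0,-0.09,0,0],
    [0.06,0,-0.1,-0.5,0],
    [0.1,0,-0.1,-1,0],
    [0.1,0,-0.1,-1.7,0],
    [0.1,0,-0.1,-1.7,0],
    [0.1,0,-0.1,-1.7,0]
  ]
}}

```text
t: 15.62
eef_pos: [659.6, 69.4, 295.2]
tcp_rot: [3.138, -0.012, 0.225]
ft_force: [-0.4, -1.3, -3.7]
opening: 0.228
grip_force: 30.0
```

```bash
python3 go.py 715.6 -166 123 12.9
```

```text
t 15.625 grasp [661.7  69.2 124.2] yaw 12.89 rot [ 3.1382 -0.0116  0.225 ] J [ 5.000e-03  6.580e-01  1.566e+00 -1.000e-03  9.050e-01  1.352e+00]
shift m [0.     0.2413 0.002 ] turn -0.01 F [-0.4 -1.3 -3.7] Mo [-0.   -0.07 -0.02] op 0.2283245627948938 up per unit: tool axes of world z [ 0.0116  0.0034 -0.9999]
```

Call:
{"api": "carry_out", "payload": {
  "series": [
    [0,0.03,0,0,0],
    [0,0.07,0,0,0],
    [0,0.11,0,0,0],
    [0,0.15,0,0,0],
    [0,0.19,0,0,0],
    [0,0.22,0.001,0,0],
    [0,0.236,0.002,0,0],
    [0,0.2413,0.002,0,0],
    [0,0.2413,0.002,0,0],
    [0,0.2413,0.002,0,0]
  ]
}}

```text
t: 16.88
eef_pos: [714.2, -164.6, 294.1]
tcp_rot: [3.138, -0.012, 0.226]
ft_force: [-0.5, 1.0, -2.9]
opening: 0.231
grip_force: 30.0
```

```bash
python3 go.py 715.6 -166 123 12.9
python3 - <<'E'
from h import *
p,d=snap('scene','s1')
cv2.imwrite('pics/s1c.png',cv2.resize(p[200:380,150:350,::-1],None,fx=4,fy=3.3,interpolation=cv2.INTER_CUBIC))
S=pts('scene','s1'); n=np.array([-.9747,-.2234]); t=np.array([.2234,-.9747]); O=np.array([603.5,-191.7])
a=(S[...,:2]-O)@n; b=(S[...,:2]-O)@t; z=S[...,2]
hsv=cv2.cvtColor(p,cv2.COLOR_RGB2HSV)
m=(a>-70)&(a<-15)&(abs(b)<60)&(z>85)&(z<240)&(hsv[...,1]<80); print(m.sum())
if m.sum(): print('plate n,b,z',[np.percentile(k[m],[1,10,50,90,99]).round(1) for k in(a,b,z)])
q=np.c_[a[m],b[m],z[m],np.argwhere(m)[:,::-1]]
for lo in range(90,230,12):
    k=q[(q[:,2]>=lo)&(q[:,2]<lo+12)]
    if len(k): print(lo,len(k),k[:,0].min().round(1),np.median(k[:,0]).round(1),k[:,0].max().round(1),'b',k[:,1].min().round(1),k[:,1].max().round(1))
E
```

```text
t 16.875 grasp [ 716.4 -164.7  123.1] yaw 12.97 rot [ 3.1382 -0.0124  0.2264] J [-0.317  0.75   1.367  0.004  1.013  1.025]
shift m [-0.0011  0.0011  0.0001] turn 0.07 F [-0.5  1.  -2.9] Mo [ 0.   -0.02  0.06] op 0.23101559345817915 up per unit: tool axes of world z [ 0.0124  0.0034 -0.9999]
494
plate n,b,z [array([-48.3, -47.5, -46.5, -44.5, -42.2]), array([-21.1, -17.1,   0.1,  17.5,  19.4]), array([155.4, 164.1, 189.3, 211. , 213. ])]
150 39 -48.3 -46.8 -45.5 b -21.1 12.9
162 92 -48.7 -46.4 -42.3 b -21.7 18.6
174 86 -48.7 -46.5 -42.2 b -21.9 19.4
186 108 -49.0 -46.6 -32.7 b -22.1 20.3
198 106 -48.3 -46.6 -33.2 b -20.9 19.7
210 63 -48.1 -45.7 -41.8 b -21.0 19.2
```

View pics/s1c.png

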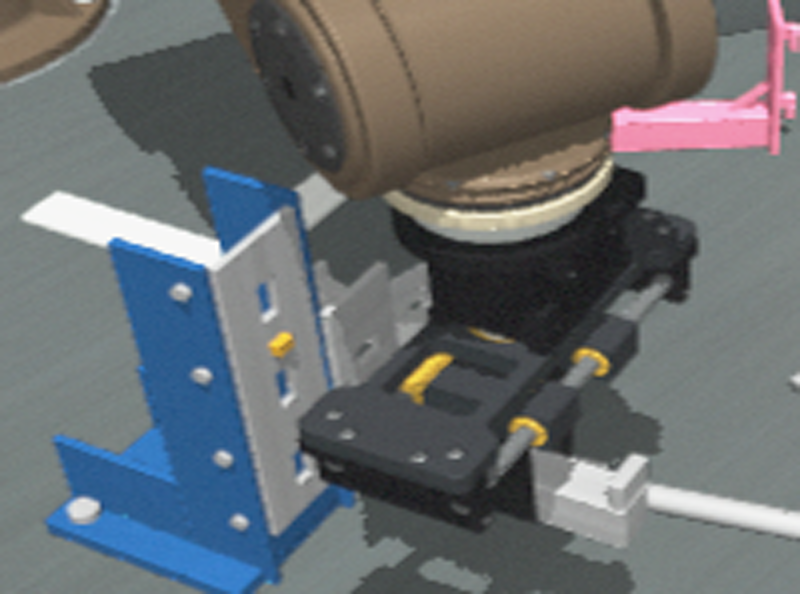

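The plate stands vertical and parallel in front of the strip, at about (365,320) in the crop, with the slots and catch in line. Now the gentle approach.

Call:
{"api": "carry_out", "payload": {
  "series": [
    [-0.005,0.0004,0,0,0],
    [-0.012,0.0004,0,0,0],
    [-0.018,0.0004,0,0,0],
    [-0.023,0.0004,0,0,0],
    [-0.025,0.0004,0,0,0],
    [-0.027,0.0004,0,0,0],
    [-0.028,0.0004,0,0,0],
    [-0.029,0.0004,0,0,0],
    [-0.03,0.0004,0,0,0],
    [-0.03,0.0004,0,0,0],
    [-0.03,0.0004,0,0,0]
  ]
}}

```text
t: 18.3
eef_pos: [685.1, -172.8, 293.7]
tcp_rot: [3.138, -0.013, 0.225]
ft_force: [-0.7, 0.1, -4.0]
opening: 0.23
grip_force: 30.0
```

```bash
cat > rel.py <<'E'
from h import *
from scipy.spatial.transform import Rotation as R
s=env.state(); M=R.from_euler('xyz',s['tcp_rot']).as_matrix(); g=s['eef_pos']+171*M[:,2]
n=np.array([-.9747,-.2234,0]); t=np.array([.2234,-.9747,0]); d=g-np.array([603.5,-191.7,22.9])
print('t',s['t'],'bracket origin n,t,z',(d@n+75).round(2),(d@t).round(2),d[2].round(2),'F n,t,z',(s['ft_force']@n).round(1),(s['ft_force']@t).round(1),s['ft_force'][2].round(1),'M',s['moment'].round(2),'yaw',np.degrees(s['tcp_rot'][2]).round(2))
E
python3 rel.py
```

```text
t 18.3 bracket origin n,t,z -10.91 0.41 99.8 F n,t,z 0.7 -0.3 -4.0 M [ 0.03 -0.11 -0.05] yaw 12.92
```

Call:
{"api": "carry_out", "payload": {
  "series": [
    [0,-0.0008,0,0,0],
    [-0.0005,-0.0008,0,0,0],
    [-0.001,-0.0008,0,0,0],
    [-0.0015,-0.0008,0,0,0],
    [-0.002,-0.0008,0,0,0],
    [-0.002,-0.0008,0,0,0]
  ]
}}

```text
t: 19.05
eef_pos: [682.9, -172.5, 293.7]
tcp_rot: [3.138, -0.013, 0.225]
ft_force: [-0.4, -0.5, -2.3]
opening: 0.23
grip_force: 30.0
```

```bash
python3 rel.py
```

```text
t 19.05 bracket origin n,t,z -8.84 -0.35 99.77 F n,t,z 0.5 0.4 -2.3 M [ 0.03 -0.07  0.05] yaw 12.91
```

Call:
{"api": "carry_out", "payload": {
  "series": [
    [-0.0005,0,0,0,0],
    [-0.001,0,0,0,0],
    [-0.0015,0,0,0,0],
    [-0.002,0,0,0,0],
    [-0.002,0,0,0,0]
  ]
}}

```text
t: 19.68
eef_pos: [681.0, -172.9, 293.6]
tcp_rot: [3.138, -0.013, 0.225]
ft_force: [-0.0, -0.3, -4.4]
opening: 0.233
grip_force: 30.0
```

```bash
python3 rel.py
```

```text
t 19.675 bracket origin n,t,z -6.84 -0.36 99.76 F n,t,z 0.1 0.2 -4.4 M [ 0.05 -0.09  0.06] yaw 12.91
```

No force at 4 mm past the strip face, so the tabs are in the slots. I continue towards the catch.

Call:
{"api": "carry_out", "payload": {
  "series": [
    [-0.0005,0,0,0,0],
    [-0.001,0,0,0,0],
    [-0.0015,0,0,0,0],
    [-0.002,0,0,0,0],
    [-0.0025,0,0,0,0],
    [-0.003,0,0,0,0],
    [-0.003,0,0,0,0]
  ]
}}

```text
t: 20.55
eef_pos: [678.4, -173.5, 293.7]
tcp_rot: [3.138, -0.014, 0.225]
ft_force: [5.1, 1.5, -5.3]
opening: 0.227
grip_force: 30.0
```

```bash
python3 rel.py
```

```text
t 20.55 bracket origin n,t,z -4.38 -0.37 99.8 F n,t,z -5.3 -0.3 -5.3 M [ 0.21 -0.9   0.03] yaw 12.92
```

Call:
{"api": "carry_out", "payload": {
  "series": [
    [-0.0005,0,0,0,0],
    [-0.001,0,0,0,0],
    [-0.0015,0,0,0,0],
    [-0.002,0,0,0,0],
    [-0.002,0,0,0,0]
  ]
}}

```text
t: 21.18
eef_pos: [676.5, -173.9, 293.7]
tcp_rot: [3.138, -0.014, 0.225]
ft_force: [5.9, 0.9, -4.4]
opening: 0.227
grip_force: 30.0
```

```bash
python3 rel.py
```

```text
t 21.175 bracket origin n,t,z -2.51 -0.35 99.77 F n,t,z -6.0 0.4 -4.4 M [ 0.25 -0.99  0.1 ] yaw 12.91
```

Call:
{"api": "carry_out", "payload": {
  "series": [
    [-0.0005,0,0,0,0],
    [-0.001,0,0,0,0],
    [-0.0015,0,0,0,0],
    [-0.002,0,0,0,0],
    [-0.002,0,0,0,0]
  ]
}}

```text
t: 21.8
eef_pos: [674.6, -174.3, 293.7]
tcp_rot: [3.137, -0.014, 0.225]
ft_force: [6.6, 1.6, -6.2]
opening: 0.226
grip_force: 30.0
```

```bash
python3 rel.py
```

```text
t 21.8 bracket origin n,t,z -0.67 -0.36 99.8 F n,t,z -6.8 -0.1 -6.2 M [ 0.28 -1.15  0.02] yaw 12.91
```

Call:
{"api": "carry_out", "payload": {
  "series": [
    [-0.0003,0,0,0,0],
    [-0.0006,0,0,0,0],
    [-0.001,0,0,0,0],
    [-0.001,0,0,0,0]
  ]
}}

```text
t: 22.3
eef_pos: [673.7, -174.5, 293.7]
tcp_rot: [3.137, -0.015, 0.225]
ft_force: [6.8, 1.9, -6.6]
opening: 0.229
grip_force: 30.0
```

```bash
python3 rel.py
```

```text
t 22.3 bracket origin n,t,z 0.18 -0.32 99.82 F n,t,z -7.1 -0.4 -6.6 M [ 0.31 -1.25  0.05] yaw 12.91
```

Call:
{"api": "carry_out", "payload": {
  "series": [
    [-0.0004,0,0,0,0],
    [-0.0008,0,0,0,0],
    [-0.0012,0,0,0,0],
    [-0.0012,0,0,0,0]
  ]
}}

```text
t: 22.8
eef_pos: [673.2, -174.6, 293.6]
tcp_rot: [3.137, -0.017, 0.225]
ft_force: [13.7, 2.4, -8.7]
opening: 0.228
grip_force: 30.0
```

```bash
python3 rel.py
```

```text
t 22.8 bracket origin n,t,z 0.42 -0.28 99.72 F n,t,z -13.9 0.7 -8.7 M [ 0.52 -2.09 -0.  ] yaw 12.92
```

Call:
{"api": "carry_out", "payload": {
  "series": [
    [0,0,0.001,0,0],
    [0,0,0.002,0,0],
    [0,0,0.003,0,0],
    [0,0,0.004,0,0],
    [0,0,0.004,0,0]
  ]
}}

```text
t: 23.42
eef_pos: [672.9, -174.7, 290.5]
tcp_rot: [3.136, -0.016, 0.225]
ft_force: [8.1, 2.9, -1.4]
opening: 0.23
grip_force: 30.0
```

```bash
python3 rel.py
```

```text
t 23.425 bracket origin n,t,z 0.78 -0.21 96.64 F n,t,z -8.6 -1.0 -1.4 M [ 0.42 -1.23 -0.03] yaw 12.92
```

Call:
{"api": "carry_out", "payload": {
  "series": [
    [0,0,0.001,0,0],
    [0,0,0.002,0,0],
    [0,0,0.003,0,0],
    [0,0,0.004,0,0],
    [0,0,0.005,0,0],
    [0,0,0.005,0,0]
  ]
}}

```text
t: 24.18
eef_pos: [672.9, -174.8, 285.5]
tcp_rot: [3.136, -0.016, 0.226]
ft_force: [8.4, 2.4, -1.0]
opening: 0.228
grip_force: 30.0
```

```bash
python3 rel.py
```

```text
t 24.175 bracket origin n,t,z 0.87 -0.07 91.61 F n,t,z -8.7 -0.4 -1.0 M [ 0.18 -1.07  0.03] yaw 12.92
```

Call:
{"api": "carry_out", "payload": {
  "series": [
    [0,0,0.001,0,0],
    [0,0,0.002,0,0],
    [0,0,0.0025,0,0],
    [0,0,0.003,0,0],
    [0,0,0.0035,0,0],
    [0,0,0.0035,0,0]
  ]
}}

```text
t: 24.92
eef_pos: [672.8, -174.9, 282.8]
tcp_rot: [3.136, -0.016, 0.225]
ft_force: [3.8, 2.8, 5.0]
opening: 0.228
grip_force: 30.0
```

```bash
python3 rel.py
```

```text
t 24.925 bracket origin n,t,z 0.9 0.05 88.93 F n,t,z -4.4 -1.9 5.0 M [ 0.29 -0.54 -0.08] yaw 12.92
```

Call:
{"api": "carry_out", "payload": {
  "series": [
    [0,0,0.0004,0,0],
    [0,0,0.0008,0,0],
    [0,0,0.0008,0,0]
  ]
}}

```text
t: 25.3
eef_pos: [672.8, -174.9, 282.0]
tcp_rot: [3.136, -0.016, 0.225]
ft_force: [5.1, 1.2, 5.8]
opening: 0.228
grip_force: 30.0
```

```bash
python3 rel.py
```

```text
t 25.3 bracket origin n,t,z 0.89 0.08 88.15 F n,t,z -5.2 0.0 5.8 M [ 0.19 -0.53 -0.01] yaw 12.92
```

Call:
{"api": "carry_out", "payload": {
  "series": [
    [0,0,0.0004,0,0],
    [0,0,0.0008,0,0],
    [0,0,0.0012,0,0],
    [0,0,0.0012,0,0]
  ]
}}

```text
t: 25.8
eef_pos: [672.9, -174.9, 280.8]
tcp_rot: [3.136, -0.016, 0.226]
ft_force: [5.1, 1.8, 5.1]
opening: 0.233
grip_force: 30.0
```

```bash
python3 rel.py
```

```text
t 25.8 bracket origin n,t,z 0.84 0.07 86.92 F n,t,z -5.4 -0.6 5.1 M [ 0.24 -0.54  0.02] yaw 12.92
```

Call:
{"api": "carry_out", "payload": {
  "series": [
    [0,0,0.0004,0,0],
    [0,0,0.0008,0,0],
    [0,0,0.0012,0,0],
    [0,0,0.0012,0,0]
  ]
}}

```text
t: 26.3
eef_pos: [672.9, -175.0, 279.6]
tcp_rot: [3.136, -0.016, 0.225]
ft_force: [4.9, 1.7, 4.0]
opening: 0.225
grip_force: 30.0
```

```bash
python3 rel.py
python3 - <<'E'
from h import *
p,d=snap('scene','s2')
cv2.imwrite('pics/s2c.png',cv2.resize(p[230:350,190:330,::-1],None,fx=5.5,fy=5,interpolation=cv2.INTER_CUBIC))
E
```

```text
t 26.3 bracket origin n,t,z 0.85 0.15 85.68 F n,t,z -5.2 -0.5 4.0 M [ 0.26 -0.59 -0.04] yaw 12.92
```

View pics/s2c.png

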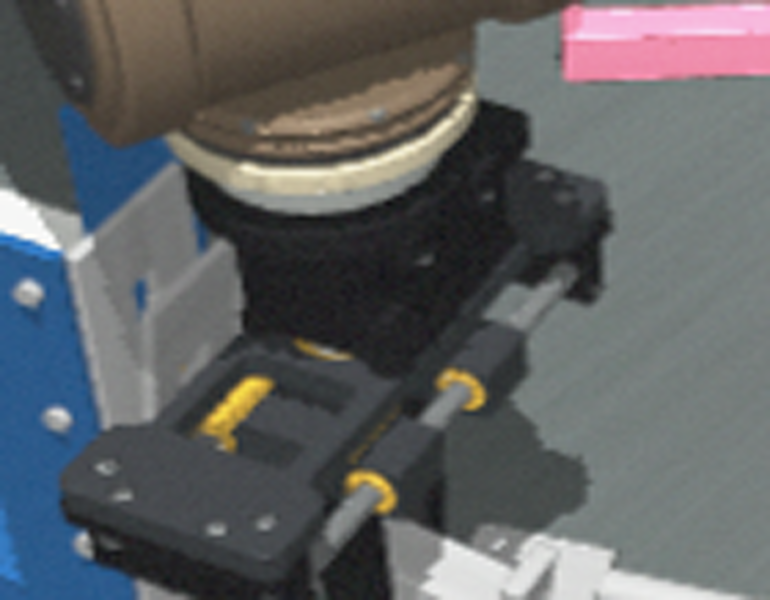

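The crop shows the back plate at (195,300) close against the strip, with an orange speck near (185,368) in its window region. I measure the plate's top from depth and keep feeling downwards.

```bash
cat > pl.py <<'E'
import sys
from h import *
S=pts('scene',sys.argv[1]); p=np.load(f'pics/{sys.argv[1]}.npz')['p']; n=np.array([-.9747,-.2234]); t=np.array([.2234,-.9747]); O=np.array([603.5,-191.7])
a=(S[...,:2]-O)@n; b=(S[...,:2]-O)@t; z=S[...,2]
hsv=cv2.cvtColor(p,cv2.COLOR_RGB2HSV)
m=(a>-25)&(a<5)&(abs(b)<26)&(z>130)&(z<228)&(hsv[...,1]<80)
for lo in range(130,226,6):
    k=m&(z>=lo)&(z<lo+6)
    if k.any(): print(lo,k.sum(),'n',np.percentile(a[k],[5,50,95]).round(1),'b',np.percentile(b[k],[2,98]).round(1))
y=(hsv[...,0]>10)&(hsv[...,0]<32)&(hsv[...,1]>120)&(a>-25)&(a<8)&(abs(b)<12)&(z>140)&(z<180)
print('yellow',np.c_[np.argwhere(y)[:,::-1],a[y].round(1),b[y].round(1),z[y].round(1)].tolist())
k=m&(a<-3.2)&(abs(b)<22); print('plate z top pct',np.percentile(z[k],[90,98,100]))
E
python3 pl.py s2
```

```text
142 1 n [-1.7 -1.7 -1.7] b [13.7 13.7]
148 16 n [-2.5 -1.3 -0.2] b [-13.8  20.8]
154 29 n [-12.   -1.5   1.2] b [-6.1 25.6]
160 66 n [-14.7 -12.4  -0.7] b [-19.2  24.4]
166 56 n [-15.6 -11.2  -0.1] b [-19.9  25.2]
172 64 n [-16.7 -15.2  -0.5] b [-16.5  24.7]
178 79 n [-17.3 -15.5   0.2] b [-19.6  25.6]
184 82 n [-18.2 -16.3   0.1] b [-21.4  25. ]
190 107 n [-18.8  -2.1   0.1] b [-22.8  24.8]
196 99 n [-19.8  -2.4  -0.4] b [-22.5  25. ]
202 138 n [-20.5 -16.5  -0.5] b [-21.7  24.8]
208 68 n [-2.5 -1.4 -0. ] b [-24.1  25.5]
214 70 n [-2.7 -1.3  0.4] b [-23.3  25.4]
220 82 n [-2.4 -1.   2.6] b [-23.3  25.2]
yellow []
plate z top pct [205.38254181 206.7673002  219.94418656]
```

Call:
{"api": "carry_out", "payload": {
  "series": [
    [0,0,0.0004,0,0],
    [0,0,0.0008,0,0],
    [0,0,0.0008,0,0]
  ]
}}

```text
t: 26.72
eef_pos: [672.9, -174.9, 278.6]
tcp_rot: [3.136, -0.016, 0.226]
ft_force: [5.2, 1.8, 3.0]
opening: 0.232
grip_force: 30.0
```

```bash
python3 rel.py
```

```text
t 26.725 bracket origin n,t,z 0.86 0.11 84.74 F n,t,z -5.5 -0.6 3.0 M [ 0.14 -0.67 -0.03] yaw 12.92
```

The plate has tilted: its top is about 10 degrees away from the strip. My downward push, acting on the long arm against friction, swung the upper tab out before it hooked. I raise it back up gently, pull out and re-level it.

Call:
{"api": "carry_out", "payload": {
  "series": [
    [0.0003,0,-0.001,0,0],
    [0.0003,0,-0.003,0,0],
    [0.0003,0,-0.005,0,0],
    [0.0003,0,-0.007,0,0],
    [0.0003,0,-0.008,0,0],
    [0.0003,0,-0.008,0,0]
  ]
}}

```text
t: 27.48
eef_pos: [672.8, -174.8, 285.1]
tcp_rot: [3.138, -0.014, 0.225]
ft_force: [4.6, 1.5, -4.3]
opening: 0.228
grip_force: 30.0
```

```bash
python3 rel.py
```

```text
t 27.475 bracket origin n,t,z 1.3 -0.3 91.22 F n,t,z -4.8 -0.4 -4.3 M [ 0.27 -1.18  0.01] yaw 12.91
```

Call:
{"api": "carry_out", "payload": {
  "series": [
    [0.0005,0,-0.001,0,0],
    [0.0005,0,-0.0025,0,0],
    [0.0005,0,-0.004,0,0],
    [0.0005,0,-0.0055,0,0],
    [0.0005,0,-0.0055,0,0]
  ]
}}

```text
t: 28.1
eef_pos: [673.0, -174.7, 290.4]
tcp_rot: [3.138, -0.013, 0.225]
ft_force: [5.9, 1.8, -10.8]
opening: 0.227
grip_force: 30.0
```

```bash
python3 rel.py
```

```text
t 28.1 bracket origin n,t,z 1.22 -0.46 96.54 F n,t,z -6.2 -0.4 -10.8 M [ 0.26 -1.21  0.  ] yaw 12.91
```

Call:
{"api": "carry_out", "payload": {
  "series": [
    [0.001,0,0,0,0],
    [0.002,0,0,0,0],
    [0.003,0,0,0,0],
    [0.004,0,0,0,0],
    [0.004,0,0,0,0]
  ]
}}

```text
t: 28.72
eef_pos: [676.8, -173.9, 290.6]
tcp_rot: [3.138, -0.012, 0.225]
ft_force: [-1.7, -0.8, -5.2]
opening: 0.228
grip_force: 30.0
```

```bash
python3 rel.py; python3 -c "
from h import *
snap('scene','s3')"; python3 pl.py s3
```

```text
t 28.725 bracket origin n,t,z -2.51 -0.33 96.69 F n,t,z 1.8 0.4 -5.2 M [ 0.08 -0.1   0.01] yaw 12.91
148 2 n [-1.  -0.9 -0.8] b [-16.3  10.8]
154 12 n [-1.9 -1.1  1. ] b [-16.6  22.6]
160 21 n [-11.9  -1.7  -0.1] b [-3.2 25.1]
166 64 n [-15.  -12.4  -0.2] b [-19.6  25.4]
172 61 n [-15.7 -14.   -0.3] b [-18.7  23.9]
178 72 n [-16.  -14.8  -0.6] b [-18.4  25.1]
184 76 n [-16.2 -15.1  -0.3] b [-19.   25.2]
190 75 n [-16.5 -15.   -0.4] b [-20.5  25.1]
196 108 n [-16.9  -2.7  -0.3] b [-22.3  24.7]
202 115 n [-17.   -2.1  -0.4] b [-22.9  25.2]
208 147 n [-17.  -13.   -0.6] b [-23.2  22.5]
214 69 n [-2.5 -1.4 -0.1] b [-23.5  25.2]
220 88 n [-2.5 -1.1  1.9] b [-22.8  25.4]
yellow []
plate z top pct [211.00015876 212.48411695 214.10903212]
```

Call:
{"api": "carry_out", "payload": {
  "series": [
    [0.001,0,0,0,0],
    [0.002,0,0,0,0],
    [0.003,0,0,0,0],
    [0.003,0,0,0,0]
  ]
}}

```text
t: 29.28
eef_pos: [679.9, -173.2, 290.9]
tcp_rot: [3.138, -0.013, 0.225]
ft_force: [0.3, -0.5, -3.7]
opening: 0.231
grip_force: 30.0
```

```bash
python3 rel.py
```

```text
t 29.275 bracket origin n,t,z -5.83 -0.3 97.01 F n,t,z -0.2 0.6 -3.7 M [ 0.06 -0.12 -0.03] yaw 12.92
```

Call:
{"api": "carry_out", "payload": {
  "series": [
    [0.006,0,0,0,0],
    [0.02,0,0,0,0],
    [0.05,0,0,0,0],
    [0.06,0,0.02,0,0],
    [0.06,0,0.06,0,0],
    [0.06,0,0.085,0,0],
    [0.06,0,0.093,0,0],
    [0.06,0,0.095,0,0],
    [0.06,0,0.095,0,0.25],
    [0.06,0,0.095,0,0.32],
    [0.06,0,0.095,0,0.32],
    [0.06,0,0.098,0,0.32],
    [0.06,0,0.098,0,0.32],
    [0.06,0,0.098,0,0],
    [0.06,0,0.098,0,0],
    [0.06,0,0.098,0,0],
    [0.06,0,0.098,0,0],
    [0.06,0,0.098,0,0]
  ]
}}

```text
t: 31.52
eef_pos: [739.4, -159.9, 193.3]
tcp_rot: [3.138, -0.012, 0.225]
ft_force: [0.4, -0.0, -1.4]
opening: 0.232
grip_force: 30.0
```

```bash
python3 rel.py; python3 -c "
from h import *
p,d=snap('scene','s4')
S=pts('scene','s4'); n=np.array([-.9747,-.2234]); t=np.array([.2234,-.9747]); O=np.array([603.5,-191.7])
a=(S[...,:2]-O)@n; b=(S[...,:2]-O)@t; z=S[...,2]
for lo in range(40,118,10):
    k=(z>=lo)&(z<lo+10)&(a<-55)&(a>-85)&(abs(b)<25)
    print(lo,k.sum(),np.percentile(a[k],[5,50,95]).round(1) if k.any() else '')
k=(abs(b)<22)&(z>80)&(z<118)&(a<-55)&(a>-85); print(np.percentile(z[k],[50,98,100]),np.percentile(b[k],[2,98]))
k=(abs(b)<16)&(z>32)&(z<60)&(a<-150)&(a>-215); print('lip',k.sum(),np.percentile(a[k],[3,50,97]),z[k].max())
"
```

```text
t 31.525 bracket origin n,t,z -66.69 -0.02 -0.59 F n,t,z -0.4 0.1 -1.4 M [-0.02 -0.03  0.06] yaw 12.91
40 35 [-77.7 -76.1 -75.3]
50 59 [-77.4 -76.1 -74.9]
60 67 [-77.  -75.9 -72.5]
70 50 [-76.9 -76.  -74.3]
80 64 [-77.2 -76.  -74.6]
90 75 [-77.  -76.1 -64.6]
100 63 [-77.  -75.8 -72.5]
110 59 [-77.  -74.6 -72.5]
[ 99.28061435 113.75780149 114.57857008] [-19.76840333  20.29355767]
lip 101 [-196.65679607 -193.82487751 -153.64802834] 47.67854968374684
```

Call:
{"api": "carry_out", "payload": {
  "series": [
    [0,0,-0.01,0,0],
    [0,0,-0.04,0,0],
    [0,0,-0.08,0,0],
    [0,0,-0.1004,0,0],
    [-0.01,-0.0003,-0.1004,0,0],
    [-0.025,-0.0003,-0.1004,0,0],
    [-0.04,-0.0003,-0.1004,0,0],
    [-0.0495,-0.0003,-0.1004,0,0],
    [-0.0495,-0.0003,-0.1004,0,0],
    [-0.0495,-0.0003,-0.1004,0,0]
  ]
}}

```text
t: 32.83
eef_pos: [690.0, -170.6, 292.8]
tcp_rot: [3.138, -0.012, 0.225]
ft_force: [-0.1, 0.3, -3.9]
opening: 0.23
grip_force: 30.0
```

```bash
sed -i 's/+75).round/+71).round/; s/d\[2\].round/(d[2]+.59).round/' rel.py; python3 rel.py
```

```text
t 32.825 bracket origin n,t,z -20.16 -0.69 99.51 F n,t,z 0.0 -0.4 -3.9 M [ 0.02 -0.08  0.01] yaw 12.91
```

Call:
{"api": "carry_out", "payload": {
  "series": [
    [-0.005,0.0003,-0.0002,0,0],
    [-0.008,0.0003,-0.0002,0,0],
    [-0.009,0.0003,-0.0002,0,0],
    [-0.0097,0.0003,-0.0002,0,0],
    [-0.0104,0.0003,-0.0002,0,0],
    [-0.0111,0.0003,-0.0002,0,0],
    [-0.0118,0.0003,-0.0002,0,0],
    [-0.0125,0.0003,-0.0002,0,0],
    [-0.013,0.0003,-0.0002,0,0],
    [-0.013,0.0003,-0.0002,0,0]
  ]
}}

```text
t: 34.08
eef_pos: [677.2, -173.8, 293.2]
tcp_rot: [3.138, -0.012, 0.225]
ft_force: [0.0, -0.5, -3.7]
opening: 0.23
grip_force: 30.0
```

```bash
python3 rel.py
```

```text
t 34.075 bracket origin n,t,z -6.93 -0.35 99.86 F n,t,z 0.1 0.5 -3.7 M [ 0.06 -0.09 -0.02] yaw 12.91
```

The tabs are in again. Now I feel downwards for the slots' lower edges.

Call:
{"api": "carry_out", "payload": {
  "series": [
    [0,0,0.0003,0,0],
    [0,0,0.0006,0,0],
    [0,0,0.001,0,0],
    [0,0,0.001,0,0]
  ]
}}

```text
t: 34.58
eef_pos: [677.2, -173.8, 292.1]
tcp_rot: [3.138, -0.012, 0.225]
ft_force: [0.0, 0.6, -2.7]
opening: 0.228
grip_force: 30.0
```

```bash
python3 rel.py
```

```text
t 34.575 bracket origin n,t,z -6.96 -0.39 98.82 F n,t,z -0.2 -0.5 -2.7 M [ 0.04 -0.05 -0.05] yaw 12.91
```

Call:
{"api": "carry_out", "payload": {
  "series": [
    [0,0,0.0003,0,0],
    [0,0,0.0006,0,0],
    [0,0,0.0006,0,0]
  ]
}}

```text
t: 34.95
eef_pos: [677.2, -173.8, 291.6]
tcp_rot: [3.138, -0.012, 0.225]
ft_force: [-0.5, 1.4, -3.9]
opening: 0.228
grip_force: 30.0
```

```bash
python3 rel.py
```

```text
t 34.95 bracket origin n,t,z -6.97 -0.37 98.27 F n,t,z 0.2 -1.4 -3.9 M [ 0.   -0.12 -0.05] yaw 12.91
```

Call:
{"api": "carry_out", "payload": {
  "series": [
    [0,0,0.0003,0,0],
    [0,0,0.0006,0,0],
    [0,0,0.0006,0,0]
  ]
}}

```text
t: 35.33
eef_pos: [677.2, -173.8, 290.9]
tcp_rot: [3.138, -0.012, 0.225]
ft_force: [-0.6, 0.1, -2.9]
opening: 0.232
grip_force: 30.0
```

```bash
python3 rel.py
```

```text
t 35.325 bracket origin n,t,z -6.96 -0.38 97.63 F n,t,z 0.6 -0.2 -2.9 M [ 0.09 -0.1  -0.03] yaw 12.91
```

Call:
{"api": "carry_out", "payload": {
  "series": [
    [0,0,0.0003,0,0],
    [0,0,0.0005,0,0],
    [0,0,0.0005,0,0]
  ]
}}

```text
t: 35.7
eef_pos: [677.2, -173.8, 290.5]
tcp_rot: [3.138, -0.012, 0.225]
ft_force: [0.4, 0.3, -3.5]
opening: 0.227
grip_force: 30.0
```

```bash
python3 rel.py
```

```text
t 35.7 bracket origin n,t,z -6.98 -0.39 97.16 F n,t,z -0.4 -0.2 -3.5 M [ 0.05 -0.07 -0.01] yaw 12.91
```

Call:
{"api": "carry_out", "payload": {
  "series": [
    [0,0,0.0003,0,0],
    [0,0,0.0006,0,0],
    [0,0,0.0006,0,0]
  ]
}}

```text
t: 36.08
eef_pos: [677.2, -173.8, 290.0]
tcp_rot: [3.138, -0.013, 0.225]
ft_force: [-0.2, 0.6, -2.8]
opening: 0.229
grip_force: 30.0
```

```bash
python3 rel.py
```

```text
t 36.075 bracket origin n,t,z -7.0 -0.37 96.66 F n,t,z 0.1 -0.6 -2.8 M [ 0.04 -0.02 -0.02] yaw 12.91
```

Call:
{"api": "carry_out", "payload": {
  "series": [
    [0,0,0.0003,0,0],
    [0,0,0.0005,0,0],
    [0,0,0.0005,0,0]
  ]
}}

```text
t: 36.45
eef_pos: [677.2, -173.8, 289.7]
tcp_rot: [3.138, -0.013, 0.225]
ft_force: [-1.2, 0.1, 1.1]
opening: 0.228
grip_force: 30.0
```

```bash
python3 rel.py
```

```text
t 36.45 bracket origin n,t,z -7.0 -0.3 96.39 F n,t,z 1.1 -0.3 1.1 M [-0.01  0.49 -0.01] yaw 12.91
```

The edge is felt at z about 96.4, so s is about +0.5. I raise 0.8 mm and press in.

Call:
{"api": "carry_out", "payload": {
  "series": [
    [0,0,-0.0008,0,0],
    [-0.0007,0,-0.0008,0,0],
    [-0.0014,0,-0.0008,0,0],
    [-0.0021,0,-0.0008,0,0],
    [-0.0028,0,-0.0008,0,0],
    [-0.0035,0,-0.0008,0,0],
    [-0.0042,0,-0.0008,0,0],
    [-0.0049,0,-0.0008,0,0],
    [-0.0056,0,-0.0008,0,0],
    [-0.0056,0,-0.0008,0,0]
  ]
}}

```text
t: 37.7
eef_pos: [672.2, -174.9, 290.1]
tcp_rot: [3.138, -0.014, 0.225]
ft_force: [6.3, 1.3, -6.0]
opening: 0.232
grip_force: 30.0
```

```bash
python3 rel.py
```

```text
t 37.7 bracket origin n,t,z -2.09 -0.36 96.78 F n,t,z -6.4 0.1 -6.0 M [ 0.3  -1.09  0.05] yaw 12.91
```

Call:
{"api": "carry_out", "payload": {
  "series": [
    [-0.0005,0,0,0,0],
    [-0.001,0,0,0,0],
    [-0.0015,0,0,0,0],
    [-0.002,0,0,0,0],
    [-0.002,0,0,0,0]
  ]
}}

```text
t: 38.33
eef_pos: [670.3, -175.3, 290.1]
tcp_rot: [3.137, -0.014, 0.225]
ft_force: [6.9, 1.3, -6.3]
opening: 0.23
grip_force: 30.0
```

```bash
python3 rel.py
```

```text
t 38.325 bracket origin n,t,z -0.27 -0.38 96.79 F n,t,z -7.1 0.3 -6.3 M [ 0.36 -1.17 -0.01] yaw 12.91
```

Call:
{"api": "carry_out", "payload": {
  "series": [
    [-0.0004,0,0,0,0],
    [-0.0008,0,0,0,0],
    [-0.0008,0,0,0,0]
  ]
}}

```text
t: 38.7
eef_pos: [669.8, -175.4, 290.1]
tcp_rot: [3.137, -0.016, 0.225]
ft_force: [10.3, 2.7, -7.9]
opening: 0.232
grip_force: 30.0
```

```bash
python3 rel.py
```

```text
t 38.7 bracket origin n,t,z 0.05 -0.29 96.78 F n,t,z -10.7 -0.3 -7.9 M [ 0.35 -1.57 -0.03] yaw 12.91
```

```bash
python3 -c "
from h import *
snap('scene','s5')"; python3 pl.py s5 | grep -v yellow
```

```text
154 1 n [-1.3 -1.3 -1.3] b [-26. -26.]
160 27 n [-5.2 -3.3 -0.8] b [-18.1  18. ]
166 49 n [-6.6 -4.9 -0.4] b [-18.6  25.2]
172 61 n [-6.4 -4.9 -0.7] b [-20.6  24.8]
178 56 n [-6.3 -5.2 -0.8] b [-17.9  25.4]
184 66 n [-6.3 -5.2 -0.6] b [-20.3  25.2]
190 70 n [-6.3 -5.  -0.2] b [-19.7  25.2]
196 62 n [-6.3 -5.  -0.5] b [-20.5  25. ]
202 84 n [-6.3 -4.8  0. ] b [-22.5  25.4]
208 93 n [-5.7 -1.7 -0. ] b [-25.3  24.8]
214 70 n [-2.5 -1.5 -0. ] b [-23.2  25.1]
220 78 n [-2.5 -1.1  2.5] b [-20.9  25.2]
plate z top pct [206.75809757 209.02242812 209.86327479]
```

The plate is flat against the strip, with its front uniformly 4 mm proud. Now down in small steps.

Call:
{"api": "carry_out", "payload": {
  "series": [
    [0,0,0.0006,0,0],
    [0,0,0.0012,0,0],
    [0,0,0.0018,0,0],
    [0,0,0.0024,0,0],
    [0,0,0.0024,0,0]
  ]
}}

```text
t: 39.38
eef_pos: [669.8, -175.4, 288.4]
tcp_rot: [3.137, -0.016, 0.225]
ft_force: [7.7, 1.0, -1.7]
opening: 0.228
grip_force: 30.0
```

```bash
python3 rel.py;python3 -c "
from h import *
snap('scene','s6')"; python3 pl.py s6 | grep -E '^1[6-9]|^20|top'
```

```text
t 39.375 bracket origin n,t,z 0.11 -0.23 95.12 F n,t,z -7.8 0.8 -1.7 M [ 0.38 -0.99 -0.02] yaw 12.92
160 29 n [-6.9 -3.1 -0.8] b [-18.3  20.3]
166 51 n [-7.8 -6.6 -0.7] b [-20.2  23.8]
172 56 n [-7.8 -6.5 -0.7] b [-18.1  25.1]
178 62 n [-8.2 -6.8 -0.1] b [-19.6  25.7]
184 66 n [-8.1 -7.  -0.9] b [-19.6  25.1]
190 55 n [-8.3 -6.8 -0.8] b [-18.   25.1]
196 72 n [-8.4 -7.3 -0.7] b [-18.6  25.2]
202 107 n [-8.5 -6.6 -0.2] b [-22.3  25.1]
208 102 n [-8.  -1.8 -0.5] b [-24.2  25.1]
plate z top pct [207.67242666 209.27171156 221.13378944]
```

The grip end went down while the plate stuck and rotated slightly. I raise back to flatten it, then descend with a small sideways wiggle, so that friction no longer holds the plate up.

Call:
{"api": "carry_out", "payload": {
  "series": [
    [0,0,-0.0015,0,0],
    [0,0,-0.003,0,0],
    [0,0.001,-0.003,0,0],
    [0,-0.001,-0.0027,0,0],
    [0,0.001,-0.0024,0,0],
    [0,-0.001,-0.0021,0,0],
    [0,0.001,-0.0018,0,0],
    [0,-0.001,-0.0015,0,0],
    [0,0.001,-0.0012,0,0],
    [0,-0.001,-0.0009,0,0],
    [0,0.001,-0.0006,0,0],
    [0,-0.001,-0.0003,0,0],
    [0,0.001,0,0,0],
    [0,0,0,0,0]
  ]
}}

```text
t: 41.18
eef_pos: [669.8, -175.6, 288.3]
tcp_rot: [3.136, -0.016, 0.226]
ft_force: [8.1, -1.0, -3.6]
opening: 0.226
grip_force: 30.0
```

```bash
python3 rel.py;python3 -c "
from h import *
snap('scene','s7')"; python3 pl.py s7 | grep -E '^1[6-9]|^20|top'
```

```text
t 41.175 bracket origin n,t,z 0.11 -0.0 95.01 F n,t,z -7.7 2.8 -3.6 M [-0.18 -1.15  0.18] yaw 12.92
160 32 n [-6.7 -4.  -0.4] b [-18.   20.4]
166 47 n [-7.8 -6.3 -0.5] b [-19.9  25.1]
172 55 n [-7.7 -6.5 -1. ] b [-18.4  25.1]
178 65 n [-8.2 -6.9 -1.3] b [-19.6  24.6]
184 65 n [-8.2 -6.7 -0.7] b [-18.  25.]
190 63 n [-8.1 -7.2 -0.7] b [-17.9  25.3]
196 67 n [-8.4 -7.4 -0.9] b [-19.1  25.2]
202 115 n [-8.2 -5.3 -0.4] b [-21.7  24.9]
208 88 n [-8.2 -1.7 -0.3] b [-23.3  25.1]
plate z top pct [207.27035763 208.87020694 212.41180729]
```

Call:
{"api": "carry_out", "payload": {
  "series": [
    [0,0.001,0.0003,0,0],
    [0,-0.001,0.0006,0,0],
    [0,0.001,0.0009,0,0],
    [0,-0.001,0.0012,0,0],
    [0,0.001,0.0015,0,0],
    [0,0,0.0015,0,0]
  ]
}}

```text
t: 41.98
eef_pos: [669.8, -175.6, 286.8]
tcp_rot: [3.137, -0.016, 0.226]
ft_force: [8.7, -2.2, -3.1]
opening: 0.232
grip_force: 30.0
```

```bash
python3 rel.py;python3 -c "
from h import *
snap('scene','s8')"; python3 pl.py s8 | grep -E '^1[6-9]|^20|top'
```

```text
t 41.975 bracket origin n,t,z 0.1 -0.04 93.49 F n,t,z -8.0 4.1 -3.1 M [-0.18 -1.17  0.21] yaw 12.93
160 43 n [-7.2 -4.8 -0.9] b [-18.4  24.3]
166 51 n [-8.2 -6.8  0.3] b [-19.2  24.8]
172 58 n [-8.2 -6.7 -0.4] b [-17.8  24.9]
178 68 n [-8.1 -6.8 -0. ] b [-19.5  25.1]
184 59 n [-8.7 -7.2 -0.7] b [-18.7  25.2]
190 62 n [-8.7 -7.4  0. ] b [-17.8  25.1]
196 69 n [-8.5 -7.2 -0.1] b [-19.7  24.9]
202 137 n [-8.4 -4.8 -0.4] b [-21.9  25.1]
208 70 n [-2.8 -1.4  0.1] b [-24.4  25.6]
plate z top pct [205.90451794 207.37139266 208.71886568]
```

The tilt stays bounded and the plate now follows down (its top dropped 1.5 mm), so the upper hook has engaged. I continue down.

Call:
{"api": "carry_out", "payload": {
  "series": [
    [0,0.0008,0.0005,0,0],
    [0,-0.0008,0.001,0,0],
    [0,0.0008,0.0015,0,0],
    [0,-0.0008,0.002,0,0],
    [0,0.0008,0.0025,0,0],
    [0,-0.0008,0.003,0,0],
    [0,0.0008,0.0035,0,0],
    [0,0,0.0035,0,0]
  ]
}}

```text
t: 43.02
eef_pos: [669.8, -175.6, 283.7]
tcp_rot: [3.136, -0.016, 0.225]
ft_force: [7.3, -1.1, 0.3]
opening: 0.228
grip_force: 30.0
```

```bash
python3 rel.py;python3 -c "
from h import *
snap('scene','s9')"; python3 pl.py s9 | grep -E '^1[6-9]|^20|top'
```

```text
t 43.025 bracket origin n,t,z 0.14 0.02 90.46 F n,t,z -6.9 2.7 0.3 M [-0.1  -0.86  0.13] yaw 12.92
160 47 n [-8.2 -6.4  0.4] b [-18.   25.6]
166 54 n [-8.5 -6.8 -0.2] b [-18.9  25.3]
172 61 n [-8.5 -6.9 -0.3] b [-17.8  24.9]
178 64 n [-8.7 -7.4  0.1] b [-18.5  24.2]
184 63 n [-8.6 -7.4 -0.1] b [-20.   25.6]
190 65 n [-8.8 -7.4 -0.6] b [-19.5  25.5]
196 88 n [-9.2 -7.6 -0.4] b [-19.4  25.4]
202 119 n [-8.4 -2.6 -0.6] b [-23.7  24.6]
208 69 n [-2.3 -1.3  0.2] b [-20.7  25.4]
plate z top pct [202.92615519 205.07286333 208.43729924]
```

Call:
{"api": "carry_out", "payload": {
  "series": [
    [0,0.0008,0.0005,0,0],
    [0,-0.0008,0.001,0,0],
    [0,0.0008,0.0015,0,0],
    [0,-0.0008,0.002,0,0],
    [0,0.0008,0.0025,0,0],
    [0,-0.0008,0.003,0,0],
    [0,0.0008,0.0035,0,0],
    [0,0,0.0035,0,0]
  ]
}}

```text
t: 44.08
eef_pos: [669.8, -175.6, 280.6]
tcp_rot: [3.136, -0.016, 0.226]
ft_force: [4.8, 0.1, 5.0]
opening: 0.227
grip_force: 30.0
```

```bash
python3 rel.py;python3 -c "
from h import *
snap('scene','s10')"; python3 pl.py s10 | grep -E '^1[6-9]|^20|top|yell'
```

```text
t 44.075 bracket origin n,t,z 0.14 0.06 87.33 F n,t,z -4.7 0.9 5.0 M [-0.19 -0.66  0.01] yaw 12.92
160 46 n [-8.2 -6.3 -0.3] b [-17.9  25.3]
166 64 n [-8.4 -6.9  0.1] b [-18.3  25.2]
172 64 n [-8.6 -7.4 -0.9] b [-19.7  25.2]
178 62 n [-8.5 -7.5 -0.2] b [-19.   25.2]
184 67 n [-8.8 -7.4 -0.9] b [-16.8  25.5]
190 71 n [-8.9 -7.6 -0.3] b [-20.8  25.5]
196 134 n [-9.1 -5.3 -0.5] b [-21.9  25.3]
202 70 n [-4.4 -1.5 -0.2] b [-24.1  25.5]
208 64 n [-2.7 -1.4  0. ] b [-21.9  25.5]
yellow [[220.0, 303.0, -3.0, -0.9, 159.2]]
plate z top pct [200.37884203 201.83000543 210.53213621]
```

Call:
{"api": "carry_out", "payload": {
  "series": [
    [0,0.0008,0.0004,0,0],
    [0,-0.0008,0.0008,0,0],
    [0,0.0008,0.0012,0,0],
    [0,-0.0008,0.0016,0,0],
    [0,0.0008,0.0018,0,0],
    [0,0,0.0018,0,0]
  ]
}}

```text
t: 44.88
eef_pos: [669.8, -175.6, 278.0]
tcp_rot: [3.137, -0.015, 0.225]
ft_force: [6.9, -0.9, 0.3]
opening: 0.23
grip_force: 30.0
```

```bash
python3 rel.py;python3 -c "
from h import *
snap('scene','s11')"; python3 pl.py s11 | grep -E '^1[6-9]|^20|top|yell'
```

```text
t 44.875 bracket origin n,t,z 0.19 0.01 84.67 F n,t,z -6.6 2.4 0.3 M [-0.18 -1.32  0.1 ] yaw 12.92
160 52 n [-8.  -6.6 -0.5] b [-18.3  25.5]
166 57 n [-8.3 -6.9 -0.5] b [-18.7  25. ]
172 63 n [-8.4 -7.  -1. ] b [-18.5  25.2]
178 66 n [-8.7 -7.1 -0.5] b [-18.9  25.3]
184 63 n [-8.5 -7.4 -1. ] b [-18.7  25.6]
190 87 n [-8.6 -7.1 -0.1] b [-21.8  25.6]
196 111 n [-8.6 -2.5 -0.5] b [-24.5  25.4]
202 70 n [-2.3 -1.4  0.2] b [-22.1  24.9]
208 61 n [-2.4 -1.3 -0.3] b [-20.   25.1]
yellow [[222.0, 302.0, -6.4, -2.3, 161.7], [221.0, 303.0, -4.8, -1.2, 159.7], [222.0, 303.0, -6.3, -2.0, 159.7], [220.0, 304.0, -4.5, 1.1, 159.3], [221.0, 304.0, -6.0, 0.5, 159.4], [222.0, 304.0, -7.4, -0.3, 159.4], [220.0, 305.0, -6.6, 3.8, 160.4], [221.0, 305.0, -6.9, 1.8, 158.8], [222.0, 305.0, -5.7, -1.8, 155.0], [220.0, 306.0, -6.7, 4.3, 158.6], [221.0, 306.0, -5.6, 0.8, 154.9], [220.0, 307.0, -6.0, 4.0, 155.7]]
plate z top pct [197.15025495 198.73611606 199.61088114]
```

The catch has snapped out: yellow is now visible in the window, 5 mm proud. I press down lightly to confirm it is home.

Call:
{"api": "carry_out", "payload": {
  "series": [
    [0.0003,0.0004,0.0003,0,0],
    [0.0003,-0.0004,0.0006,0,0],
    [0.0003,0,0.0009,0,0],
    [0.0003,0,0.0009,0,0]
  ]
}}

```text
t: 45.42
eef_pos: [669.9, -175.6, 277.2]
tcp_rot: [3.137, -0.015, 0.225]
ft_force: [4.9, 2.1, 1.3]
opening: 0.226
grip_force: 30.0
```

```bash
python3 rel.py;python3 -c "
from h import *
snap('scene','s12')"; python3 pl.py s12 | grep -E '^1[6-9]|top'
```

```text
t 45.425 bracket origin n,t,z 0.16 -0.11 83.92 F n,t,z -5.3 -0.9 1.3 M [ 0.24 -0.89  0.01] yaw 12.91
160 57 n [-8.2 -6.8 -0.1] b [-18.2  25.5]
166 56 n [-8.4 -7.  -0.2] b [-19.8  24.6]
172 62 n [-8.4 -7.1 -0.4] b [-18.8  24.9]
178 70 n [-8.5 -7.5 -0.3] b [-19.9  25.2]
184 63 n [-8.7 -7.5 -0.3] b [-19.4  25.2]
190 88 n [-8.7 -7.4 -0.3] b [-21.  25.]
196 110 n [-8.4 -3.7 -0.4] b [-22.7  25.1]
plate z top pct [196.60078189 198.236602   199.22274438]
```

Call:
{"api": "carry_out", "payload": {
  "series": [
    [0.0003,0.0004,0.0004,0,0],
    [0.0003,-0.0004,0.0008,0,0],
    [0.0003,0,0.0012,0,0],
    [0.0003,0,0.0012,0,0]
  ]
}}

```text
t: 45.98
eef_pos: [670.0, -175.6, 277.0]
tcp_rot: [3.137, -0.014, 0.225]
ft_force: [1.2, 1.8, 10.8]
opening: 0.229
grip_force: 30.0
```

```bash
python3 rel.py;python3 -c "
from h import *
snap('scene','s13')"; python3 pl.py s13 | grep -E '^1[6-9]|top'
```

```text
t 45.975 bracket origin n,t,z 0.17 -0.06 83.66 F n,t,z -1.6 -1.5 10.8 M [ 0.26 -0.06 -0.08] yaw 12.91
160 53 n [-8.1 -7.  -0.3] b [-19.   25.5]
166 57 n [-8.4 -7.1 -0.3] b [-18.7  25.5]
172 65 n [-8.7 -7.4 -0.4] b [-20.4  25.1]
178 67 n [-8.8 -7.4 -0.6] b [-19.2  25.7]
184 64 n [-9.  -7.5 -1. ] b [-19.5  25.3]
190 97 n [-8.9 -7.   0.4] b [-21.2  25.6]
196 103 n [-8.7 -2.7 -0.2] b [-23.2  24.8]
plate z top pct [196.95054097 198.21660985 224.56989842]
```

It is home: the force rises sharply with no further travel. I ease off, release and back away.

Call:
{"api": "carry_out", "payload": {
  "series": [
    [0,0,-0.0008,0,0],
    [0,0,-0.0016,0,0],
    [0,0,-0.0016,0,0],
    [0,0,-0.0016,0,0.35],
    [0,0,-0.0016,0,0.6],
    [0,0,-0.0016,0,0.8],
    [0,0,-0.0016,0,0.8],
    [0,0,-0.0016,0,0.8],
    [0.002,0,-0.02,0,0.8],
    [0.01,0,-0.06,0,0.8],
    [0.03,0,-0.11,0,0.8],
    [0.06,0,-0.15,0,0.8],
    [0.1,0,-0.17,0,0.8],
    [0.1,0,-0.17,0,0.8],
    [0.1,0,-0.17,0,0.8]
  ]
}}

```text
t: 47.9
eef_pos: [764.6, -153.0, 446.4]
tcp_rot: [3.138, -0.012, 0.225]
ft_force: [-0.4, 0.5, -0.4]
opening: 0.798
grip_force: 0.0
```

```bash
python3 rel.py;python3 -c "
from h import *
p,d=snap('scene','s14')
cv2.imwrite('pics/s14c.png',cv2.resize(p[220:370,160:320,::-1],None,fx=5,fy=4,interpolation=cv2.INTER_CUBIC))"; python3 pl.py s14 | grep -E '^1[3-9]|^20|top'
```

```text
t 47.9 bracket origin n,t,z -96.61 -1.13 253.1 F n,t,z 0.2 -0.5 -0.4 M [-0.01  0.03  0.  ] yaw 12.92
130 70 n [-12.7  -6.5  -0.8] b [-17.8  25.4]
136 59 n [-8.1 -6.7 -0.8] b [-18.8  25.5]
142 58 n [-7.9 -6.5 -1. ] b [-16.7  25.4]
148 61 n [-7.8 -6.5 -1.3] b [-18.7  25.3]
154 51 n [-8.3 -6.6 -1.1] b [-18.9  25.7]
160 53 n [-8.1 -6.7 -0.5] b [-18.2  24.9]
166 64 n [-8.1 -7.2 -0.2] b [-19.9  24.3]
172 65 n [-8.3 -7.1 -0.6] b [-20.1  25. ]
178 63 n [-8.5 -7.3 -0.6] b [-18.2  25.1]
184 60 n [-8.8 -7.4 -0.7] b [-19.1  24.8]
190 95 n [-8.5 -7.1 -0.2] b [-21.2  25.2]
196 108 n [-8.7 -2.6 -0.1] b [-22.4  24.4]
202 69 n [-2.3 -1.4 -0.2] b [-23.9  24.9]
208 65 n [-2.3 -1.4 -0. ] b [-24.3  25.1]
plate z top pct [195.62611486 198.27123879 217.72386381]
```

View pics/s14c.png

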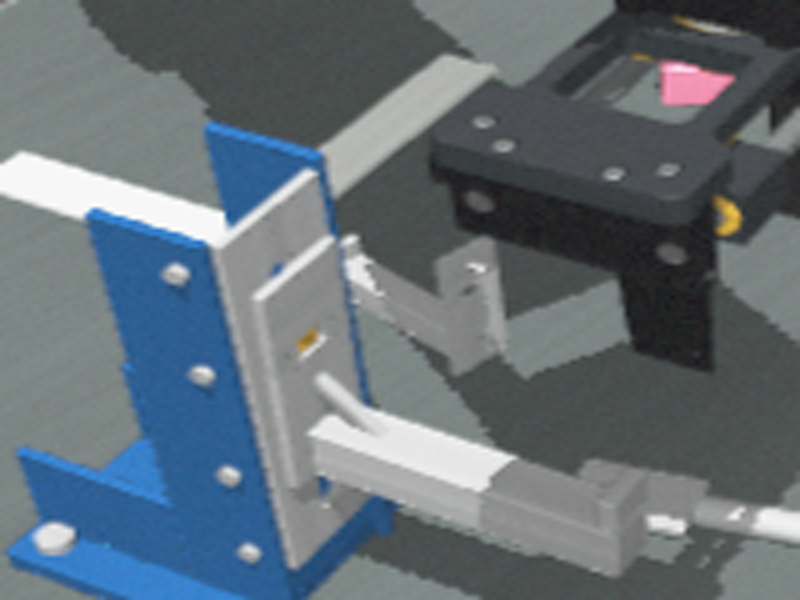

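The crop shows the bracket hanging by both hooks, with the brass catch out in its window at (310,342). The small droop is the hooks' own play, and the gripper is clear. Handing in.

```bash
python3 -c "
from h import *
print(env.job_done())"
```

```text
the job is handed in; nothing more can be done
None
```

The bracket is fitted on the upright and handed in at about 48 s: both tabs are hooked, it is pushed home, the catch is out through the window, and the gripper has let go; highest wrist reading about 14 N, read between moves. It took two tries, and the top of the plate hangs about 2 mm off the strip, which I put down to play in the hooks.

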